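# Close up the waffle iron and start its preheat

## Robot

A 6-joint arm with a two-finger parallel gripper is mounted at the origin on the work surface. World frame = base frame: x ahead of the robot, y to its left, z up, the work surface at z = 0. Lengths are in m, angles in rad, forces in N, time in s.
With the tool pointing down it reaches from about 0.275 to 0.875 m from the base axis. Payload 12.5 kg.
Tool frame: the origin (TCP) lies midway between the tips of the shut fingers; the grasp point (between the pads) lies 19 mm behind it; x points along the fingers, y is the direction in which the jaws open and shut, and the axes are right-handed (so a half turn about x gives the same grasp; the last joint's range is limited). The gripper opens to 85 mm and grips with 20 to 120 N. Pads are 22 mm wide; open, the fingers measure 114 mm over their backs; the gripper's body (76 mm by 85 mm) begins 54 mm behind the grasp point. The pads swing forward as they close: fully open they stand 13 mm farther back than shut.
Start: joints at [-1.39, 0.351, 1.652, -0, 1.139, -0.085], TCP at [0.144, -0.531, 0.231] pointing down, gripper open.
Joint ranges: [-2.75, 2.75], [-0.79, 2.1], [0.01, 2.65], [-1.57, 4.71], [0.07, 3.14], [-2.87, 2.87]. Speed limits (rad/s): [2.22, 2.22, 2.79, 3.14, 3.14, 3.14].

## Interface

Orientations are given as a unit quaternion [w, x, y, z].
In Python, from workcell import get_state, viewer, workorder gives the robot as it stands. The module is installed in compiled form; this text tells all that it offers.
- The arm moves only by the shell command python3 -m creep 'ROWS'. ROWS is JSON, a list of rows, each an object of numbers: "tx", "ty", "tz": the shift along the tool's x, y, z in m; "wx", "wy", "wz": the turn, a rotation vector about the tool's x, y, z in degrees; "jaw": the opening, from -1 (shut) to 1 (fully open), so that 0 is half open. A call has 1 to 20 rows; each row is the pose to reach, as a shift and turn from the pose measured when the call began, along the tool's axes at that moment; what a row does not reach only later rows make up. A row lasts 1/12 s, in which the tool goes at most 41.7 mm and 7.16 degrees, less where a joint would pass 70% of its speed; a pose out of reach is approached as far as the arm can. A call with a gripper value outside its range is refused whole. The fingers move at their own pace and stop on an object; the grip force is fixed at half the most. Time passes only in rows, so rows that repeat a pose let the fingers close. It gives the time, the measured TCP pose, the force and the opening at its end, in the units of the state.
- get_state(): the state, without advancing time (a new reading comes with each control period).
- viewer.grab_frame(name): name is "side" or "top" or "wrist"; returns a dict with "img" (480x640x3 uint8, blue, green, red), "depth" (480x640 float32, m along the optical axis (not along the pixel's ray), 0 where there is no reading), "mtx" (3x3 intrinsics, pixels), "cam_to_world" (4x4, takes a point from camera to world coordinates). Camera axes: x right, y up, looking along -z (the intrinsics and any distortion apply to the point x, -y, -z); pixel columns grow to the right and rows downward; lengths in m; the calibration is good to about 2 mm. A picture is of the moment at which its call begins.
- workorder.hand_in(): hands the job in, once; it reports no verdict.
The state is a dict: "time_s": time; "qpos": joint angles; "qd": joint speeds; "joint_torque": joint torques, N m; "position": TCP position; "ee_rot": TCP orientation; "wrist_force": force on the tool from outside, world axes, zero at the start; "wrist_torque": the same for the moment, N m; "gripper_width": finger opening in m.
Only numpy, scipy, OpenCV 4.12 (cv2) and the standard library are available. Lean on these libraries where they do the work, as an engineer would, in place of code of your own. Each camera call takes 0.05 s, during which the arm holds its last target. There are 200 camera calls.

## Task

Get the waffle iron ready to heat: with the fingertips alone, push its black drip drawer fully home and lower its lid gently until it rests shut on the lower plate; once both are closed, press the green start button all the way in and let it go. Do not grip or lift anything, do not let the lid slam, and leave the bowl, the tub and the flour shaker standing where they are.

Things in the scene. Friction and masses are not known exactly. Their poses are not given: they have to be found in the camera images.
- iron: Stainless waffle iron, fixed to the bench, 300 mm wide, 320 deep, 142 high shut. Origin on the bench under its middle; x runs from its front (x = -165 mm, facing the robot) to its back, y to the left, z up. The front 80 mm of its top is a grey control panel sloping from 60 up to 85 mm high, with a black knob (not needed) at y = +105; behind it the dark lower plate, top 102 mm high.
- lid: The lid, origin at the centre of its black bar handle (radius 13 mm, 136 long, along y), axes as the iron's when shut. It turns about an axis along the iron's y, 110 mm behind the iron's origin, 110 above the bench; shut, the bar is 250 mm in front of that axis, 18 above it. Starts 0.6 to 0.95 rad open. Stiff hinge, stays where left; 2 to 10 N on the bar lowers it. Lid  42 mm behind the bar.
- drawer (a joint): How far the black drip drawer stands out of the iron's front, in m: 0 fully home, grows as it comes out towards the front (start 0.03 to 0.06). It slides along the iron's x axis, with about 2 N of friction, and stops hard at 0.
- drawer_lip (a point): Middle of the front face of the drawer's folded pull lip, its foremost part: an upright black strip 100 mm wide (along the iron's y), 18 mm high (35 to 53 mm above the bench), 22 mm in front of the drawer's front panel. With the drawer home it lies 192.5 mm in front of the iron's origin. Push it towards the iron's back (its +x).
- start (a joint): Travel of the green start button in m: 0 released, 0.006 fully in; spring return, 5 N when fully in.
- start_top (a point): Middle of the top of the round green start button (radius 15 mm) on the right half of the control panel as seen from the front; it moves with the button. The button's axis is square to the sloping panel: it leans 17 degrees from upright towards the iron's front. It can be pressed straight down.
- bowl: Bystander: empty steel mixing bowl, 130 mm across, 60 mm high, loose. Origin at the centre of its underside.
- tub: Bystander: white ingredient tub with a green lid, 128 x 100 mm, 85 mm high, loose. Origin at the centre of its underside.
- shaker: Bystander: white flour shaker with a domed steel top, 68 mm across, 111 mm high, loose. Origin at the centre of its underside.

How it is judged:
On the way, in this order (a step that is already met when the one before it is completed fails the run):
1. the drip drawer is fully home and the lid rests shut (value of joint drawer below 0.004 m and angle between lid's own z axis and vertical below 0.03 rad), for 0.1 s.
2. then, with both closed, the start button is pressed in (all of step 1 and value of joint start above 0.0045 m), for 0.05 s.
At the end, for the whole second after the job is handed in: The drawer is home within 4 mm, the lid is shut within 0.03 rad (8 mm at its handle), the start button has been pressed in (4.5 mm or more) after both were closed and is released again, and bowl, tub and shaker stand within 30 mm of where they were (all of step 1 and value of joint start below 0.0015 m and distance of each of bowl, tub, shaker from where it was at the start of the episode below 0.03 m); the robot touches nothing.
It fails at once if the lid is slammed (its handle moves faster than half a metre a second) (linear speed of lid above 0.5 m/s).
It fails at once if the lid is lifted further open instead of being pushed down (angle between lid's own z axis and vertical above 1.1 rad).
It fails at once if the drawer is pulled further out (value of joint drawer above 0.075 m).
It fails at once if the lid's handle is taken between the fingers (x of the grasp point in the frame of lid between -0.012 and 0.012 m and z of the grasp point in the frame of lid between -0.012 and 0.012 m and y of the grasp point in the frame of lid between -0.08 and 0.08 m).
It fails at once if a bystander is pushed away, lifted, carried or tipped over (distance of any of bowl, tub, shaker from where it was at the start of the episode above 0.03 m or angle between any of bowl, tub, shaker's own z axis and vertical above 0.35 rad).
It also fails if it takes over 58 s, if anything falls off the work surface, if the arm or the gripper's body presses on something with over 40 N, if the wrist force passes 120 N, or if a joint passes its speed limit or range.

## Working session

There is one attempt and no reset: what is moved stays moved. The work goes in short steps, Python scripts to look and compute and a shell command to move; the robot and the scene stay as the last step left them, time stands still between calls to the robot, and variables do not carry over. Pictures are saved under pics/ and viewed, about 8 in all and at most 12, crops included, and the job is handed in when it is done.

```bash
mkdir -p pics; cat > h.py <<'E'
import numpy as np, cv2
from workcell import get_state, viewer, workorder
def grab(n):
    f=viewer.grab_frame(n); return f
def pts(f):
    d=f['depth']; K=f['mtx']; v,u=np.mgrid[:480,:640]
    P=np.stack([(u-K[0,2])/K[0,0]*d,-(v-K[1,2])/K[1,1]*d,-d,np.ones_like(d)],-1)
    W=(P@f['cam_to_world'].T)[...,:3]; W[d==0]=np.nan; return W
E
python3 - <<'E'
from h import *
a=[grab('top'),grab('side')]
for f,n in zip(a,['top','side']):
    cv2.imwrite(f'pics/{n}0.png',f['img']); np.savez(f'{n}0.npz',**f); print(n,f['cam_to_world'].round(3).tolist(),f['mtx'].tolist())
cv2.imwrite('pics/both0.png',cv2.resize(np.vstack([f['img'] for f in a]),(400,600)) )
s=get_state();print(s)
E
```

```text
top [[-0.027, 0.981, -0.191, 0.433], [-0.999, -0.019, 0.045, 0.034], [0.041, 0.192, 0.981, 0.877], [0.0, 0.0, 0.0, 1.0]] [[501.68632479078155, 0.0, 312.9324669812464], [0.0, 501.68632479078155, 236.84378139890293], [0.0, 0.0, 1.0]]
side [[-0.72, 0.462, -0.518, -0.012], [-0.694, -0.461, 0.554, 0.674], [0.017, 0.758, 0.652, 0.871], [0.0, 0.0, 0.0, 1.0]] [[567.1483038856248, 0.0, 331.50993353395046], [0.0, 567.1483038856248, 242.1403000950863], [0.0, 0.0, 1.0]]
{'time_s': 0.1, 'qpos': array([-1.38958386e+00,  3.51202862e-01,  1.65236907e+00, -2.76009012e-06,
        1.13910293e+00, -8.45794627e-02]), 'qd': array([-0.00268011, -0.00235157, -0.00256995, -0.00077146,  0.0004382 ,
        0.00032386]), 'joint_torque': array([ 1.28592561e-03, -5.06831074e+01, -2.91875929e+01, -8.08680943e-05,
        2.63853515e-03, -8.06899347e-08]), 'position': array([ 0.14445036, -0.53037703,  0.23079761]), 'ee_rot': array([-0.09331353, -0.70085222, -0.09407779,  0.70089095]), 'wrist_force': array([ 0.34466317, -0.06233096, -0.65493978]), 'wrist_torque': array([ 0.00479742, -0.03608977, -0.06440491]), 'gripper_width': 0.08546187118475727}
```

View pics/top0.png

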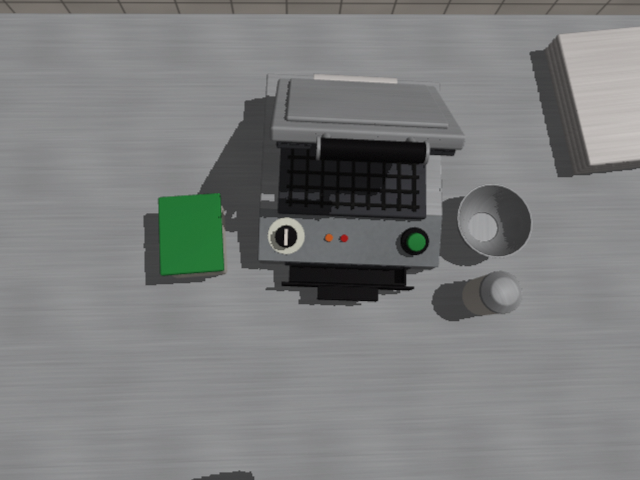

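View pics/side0.png

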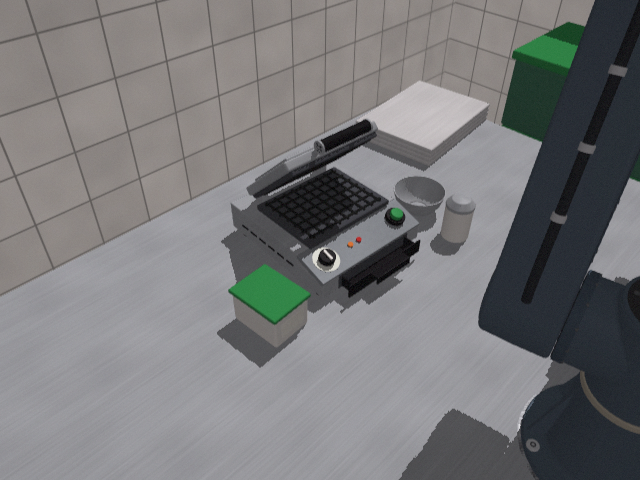

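The top view shows the green button at (416,242), the bar from (322,148) to (424,152), the drawer lip at about (318..378,294), the knob at (286,236), the tub left and the bowl and shaker right. The side view agrees.

```bash
python3 - <<'E'
from h import *
f=dict(np.load('top0.npz')); W=pts(f); im=f['img']; hsv=cv2.cvtColor(im,cv2.COLOR_BGR2HSV)
def rep(n,m): 
    w=W[m]; w=w[~np.isnan(w[:,0])]; print(n,len(w),np.median(w,0).round(4),np.percentile(w,2,0).round(3),np.percentile(w,98,0).round(3))
v,u=np.mgrid[:480,:640]
box=lambda a,b,c,d:(u>=a)&(u<=b)&(v>=c)&(v<=d)
g=(hsv[...,0]>45)&(hsv[...,0]<80)&(hsv[...,1]>100)
rep('button',g&box(400,435,225,260)); rep('tub',g&box(150,235,180,290))
dk=hsv[...,2]<50
rep('bar',dk&box(324,422,138,164)&(W[...,2]>.2))
rep('lip',dk&box(300,395,290,302)); 
rep('knobplate',(hsv[...,2]>170)&box(265,307,215,256))
rep('bowl',box(460,530,186,256)&(W[...,2]>.05)); rep('shaker',box(460,525,270,315)&(W[...,2]>.095))
# bar axis line and panel direction
m=dk&box(324,422,138,164)&(W[...,2]>.2); w=W[m]; 
for y in np.linspace(w[:,1].min(),w[:,1].max(),6)[:-1]:
    s=w[abs(w[:,1]-y-.008)<.008]; print('bar',y.round(3),s.max(0).round(4),s.mean(0).round(4))
m=box(265,435,255,275)&(W[...,2]>.055)&(W[...,2]<.07)
for c in (270,300,330,360,390,420,435):
    col=m&(u==c); k=np.where(col[:,c])[0]
    if len(k): print('front',c,k.max(),W[k.max(),c].round(4))
for r in (275,280,284,288,292,296,299,302): print('row',r,W[r,[300,348,370,395]].round(3).tolist())
E
```

```text
button 305 [ 0.574  -0.1666  0.0919] [ 0.562 -0.184  0.078] [ 0.588 -0.153  0.097]
tub 4903 [0.5946 0.1933 0.085 ] [0.535 0.146 0.082] [0.657 0.241 0.088]
bar 2048 [ 0.6482 -0.0675  0.306 ] [ 0.638 -0.126  0.293] [ 0.663 -0.01   0.309]
lip 646 [ 0.4949 -0.0586  0.0528] [ 0.486 -0.105  0.002] [ 0.503 -0.009  0.056]
knobplate 446 [0.6001 0.0352 0.0757] [0.566 0.015 0.063] [0.618 0.069 0.091]
bowl 725 [ 0.6261 -0.3464  0.0571] [ 0.553 -0.373  0.05 ] [ 0.676 -0.255  0.062]
shaker 1247 [ 0.4903 -0.2921  0.1056] [ 0.462 -0.323  0.095] [ 0.52  -0.267  0.111]
bar -0.13 [ 0.6597 -0.1138  0.3104] [ 0.6457 -0.1208  0.3044]
bar -0.105 [ 0.6613 -0.0896  0.3098] [ 0.6474 -0.0974  0.3047]
bar -0.081 [ 0.6632 -0.0651  0.31  ] [ 0.6486 -0.0731  0.3047]
bar -0.057 [ 0.664  -0.0408  0.3102] [ 0.6501 -0.0488  0.3047]
bar -0.032 [ 0.6647 -0.0164  0.3104] [ 0.6514 -0.0245  0.3047]
front 270 260 [0.5545 0.0684 0.057 ]
front 300 261 [0.5516 0.0191 0.0583]
front 330 262 [ 0.5491 -0.0304  0.057 ]
front 360 263 [ 0.5461 -0.0799  0.0591]
front 390 265 [ 0.5422 -0.1303  0.0555]
front 420 265 [ 0.5408 -0.1798  0.
[... 168 characters left out ...]
02, 0.049], [0.522, -0.063, 0.024], [0.521, -0.1, 0.025], [0.52, -0.143, 0.026]]
row 284 [[0.514, 0.02, 0.054], [0.513, -0.06, 0.051], [0.513, -0.098, 0.037], [0.511, -0.139, 0.047]]
row 288 [[0.513, 0.019, -0.004], [0.506, -0.059, 0.053], [0.505, -0.095, 0.053], [0.505, -0.138, 0.047]]
row 292 [[0.506, 0.019, 0.001], [0.499, -0.059, 0.052], [0.498, -0.095, 0.054], [0.502, -0.148, -0.001]]
row 296 [[0.499, 0.019, 0.001], [0.493, -0.059, 0.052], [0.492, -0.095, 0.054], [0.495, -0.147, -0.0]]
row 299 [[0.494, 0.019, -0.0], [0.488, -0.058, 0.054], [0.487, -0.095, 0.052], [0.49, -0.147, -0.001]]
row 302 [[0.488, 0.02, -0.001], [0.486, -0.064, 0.001], [0.485, -0.102, 0.0], [0.484, -0.146, 0.001]]
```

```bash
cat >> h.py <<'E'
from scipy.spatial.transform import Rotation as Rn
O=np.array([.7115,-.071,0]); A=-.058
IR=Rn.from_euler('z',A).as_matrix()
def w2i(p): return IR.T@(np.array(p)-O)
def i2w(p): return O+IR@np.array(p)
def tool():
    s=get_state(); q=s['ee_rot']; return s['position'],Rn.from_quat(q,scalar_first=True).as_matrix(),s
def rel(*iron_pts):
    p,R,s=tool(); print('iron pos',w2i(p).round(4),'F',IR.T@s['wrist_force'],'t',s['time_s'])
    for q in iron_pts: print(q,'->',(R.T@(i2w(q)-p)*1000).round(1))
E
python3 - <<'E'
from h import *
p,R,s=tool(); print((IR.T@R).round(3))
rel((-.27,0,.231),(-.27,0,.034),(-.19,0,.034))
t=np.c_[[0,0,-1],[0,1,0],[1,0,0]]  # x down, y = iron y
for y in (0,90,-90): print(y,Rn.from_matrix(R.T@IR@Rn.from_euler('z',y,degrees=True).as_matrix()@t).as_rotvec(degrees=True).round(1))
E
```

```text
[[-0.     0.318 -0.948]
 [ 0.001 -0.948 -0.318]
 [-1.    -0.001 -0.   ]]
iron pos [-0.5395 -0.4915  0.2308] F [ 0.34769678 -0.04224689 -0.65493978] t 0.1
(-0.27, 0, 0.231) -> [ 2.000e-01 -3.802e+02 -4.118e+02]
(-0.27, 0, 0.034) -> [ 197.2 -380.  -411.8]
(-0.19, 0, 0.034) -> [ 197.2 -354.5 -487.7]
0 [-1.614e+02 -1.000e-01  0.000e+00]
90 [1.086e+02 1.000e-01 0.000e+00]
-90 [-71.4  -0.    0.1]
```

```bash
python3 -m creep '[{"ty":-95,"tz":-103,"jaw":-1}]' 2>&1 | tail -3 | head -c 300; R='x'; python3 -m creep '[{"tx":0,"ty":-0.03,"tz":-0.03,"wx":5,"jaw":-1},{"ty":-0.06,"tz":-0.06,"wx":10,"jaw":-1},{"ty":-0.09,"tz":-0.09,"wx":15,"jaw":-1},{"ty":-0.12,"tz":-0.12,"wx":18.6,"jaw":-1},{"ty":-0.15,"tz":-0.15,"wx":18.6,"jaw":-1},{"ty":-0.18,"tz":-0.18,"wx":18.6,"jaw":-1},{"ty":-0.21,"tz":-0.21,"wx":18.6,"jaw":-1},{"ty":-0.24,"tz":-0.24,"wx":18.6,"jaw":-1},{"ty":-0.27,"tz":-0.27,"wx":18.6,"jaw":-1},{"ty":-0.3,"tz":-0.3,"wx":18.6,"jaw":-1},{"ty":-0.33,"tz":-0.33,"wx":18.6,"jaw":-1},{"ty":-0.36,"tz":-0.37,"wx":18.6,"jaw":-1},{"ty":-0.38,"tz":-0.40,"wx":18.6,"jaw":-1},{"ty":-0.38,"tz":-0.412,"wx":18.6,"jaw":-1},{"ty":-0.38,"tz":-0.412,"wx":18.6,"jaw":-1},{"ty":-0.38,"tz":-0.412,"wx":18.6,"jaw":-1}]'; python3 -c "
from h import *
rel((-.27,0,.034),(-.19,0,.034))
p,R,s=tool(); print((IR.T@R).round(3),s['qpos'])"
```

```text
schema error: expected keys tx, ty, tz, wx, wy, wz, jaw
iron pos [-0.5395 -0.4915  0.2308] F [ 0.34769678 -0.04224689 -0.65493978] t 0.1
(-0.27, 0, 0.034) -> [ 197.2 -380.  -411.8]
(-0.19, 0, 0.034) -> [ 197.2 -354.5 -487.7]
[[-0.     0.318 -0.948]
 [ 0.001 -0.948 -0.318]
 [-1.    -0.001 -0.   ]] [-1.38958386e+00  3.51202862e-01  1.65236907e+00 -2.76009012e-06
  1.13910293e+00 -8.45794627e-02]schema error: expected keys tx, ty, tz, wx, wy, wz, jaw
```

That first call was a slip: its row was in mm. Both calls were refused, so nothing moved. All seven keys are needed, so I'm retyping the rows in metres.

```bash
python3 -m creep '[{"tx":0,"ty":-0.06,"tz":-0.065,"wx":4,"wy":0,"wz":0,"jaw":-1},{"tx":0,"ty":-0.12,"tz":-0.13,"wx":8,"wy":0,"wz":0,"jaw":-1},{"tx":0,"ty":-0.18,"tz":-0.195,"wx":12,"wy":0,"wz":0,"jaw":-1},{"tx":0,"ty":-0.24,"tz":-0.26,"wx":16,"wy":0,"wz":0,"jaw":-1},{"tx":0,"ty":-0.3,"tz":-0.325,"wx":18.6,"wy":0,"wz":0,"jaw":-1},{"tx":0,"ty":-0.38,"tz":-0.412,"wx":18.6,"wy":0,"wz":0,"jaw":-1},{"tx":0,"ty":-0.38,"tz":-0.412,"wx":18.6,"wy":0,"wz":0,"jaw":-1},{"tx":0,"ty":-0.38,"tz":-0.412,"wx":18.6,"wy":0,"wz":0,"jaw":-1},{"tx":0,"ty":-0.38,"tz":-0.412,"wx":18.6,"wy":0,"wz":0,"jaw":-1},{"tx":0,"ty":-0.38,"tz":-0.412,"wx":18.6,"wy":0,"wz":0,"jaw":-1},{"tx":0,"ty":-0.38,"tz":-0.412,"wx":18.6,"wy":0,"wz":0,"jaw":-1},{"tx":0,"ty":-0.38,"tz":-0.412,"wx":18.6,"wy":0,"wz":0,"jaw":-1},{"tx":0,"ty":-0.38,"tz":-0.412,"wx":18.6,"wy":0,"wz":0,"jaw":-1},{"tx":0,"ty":-0.38,"tz":-0.412,"wx":18.6,"wy":0,"wz":0,"jaw":-1},{"tx":0,"ty":-0.38,"tz":-0.412,"wx":18.6,"wy":0,"wz":0,"jaw":-1},{"tx":0,"ty":-0.38,"tz":-0.412,"wx":18.6,"wy":0,"wz":0,"jaw":-1},{"tx":0,"ty":-0.38,"tz":-0.412,"wx":18.6,"wy":0,"wz":0,"jaw":-1},{"tx":0,"ty":-0.38,"tz":-0.412,"wx":18.6,"wy":0,"wz":0,"jaw":-1}]'; python3 -c "
from h import *
rel((-.27,0,.034),(-.19,0,.034))
p,R,s=tool(); print((IR.T@R).round(3),s['qpos'])
f=grab('wrist');cv2.imwrite('pics/w1.png',f['img'])"
```

```text
time_s: 1.6
position: [0.4417, -0.0563, 0.2312]
ee_rot: [0.022, -0.707, 0.021, 0.707]
wrist_force: [-0.2, -0.4, -0.1]
gripper_width: -0.0001
iron pos [-0.2702 -0.001   0.2312] F [-0.15406159 -0.38234584 -0.05861611] t 1.6
(-0.27, 0, 0.034) -> [197.2  -0.8  -0.3]
(-0.19, 0, 0.034) -> [197.1  -1.  -80.3]
[[-0.001 -0.002 -1.   ]
 [ 0.001 -1.     0.002]
 [-1.    -0.001  0.001]] [-2.31946290e-01  1.58857640e-01  1.90700433e+00  9.02757377e-04
  1.07648627e+00  1.39847141e+00]
```

View pics/w1.png

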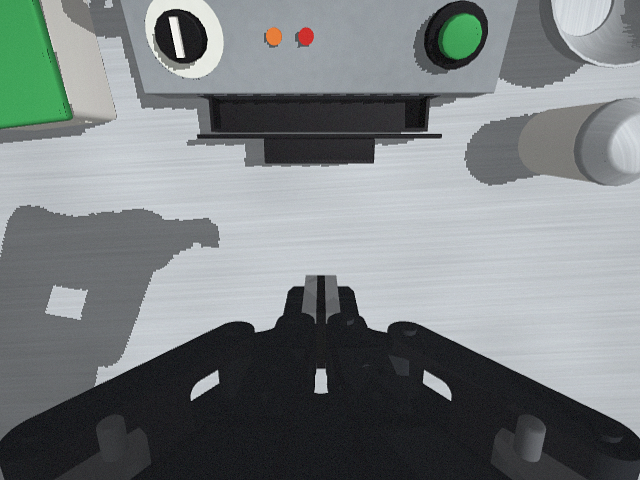

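The wrist view shows the lip at (319,150), in line with the shut fingers at (320,280), and the way down is clear. Next I go down and start the push.

```bash
python3 -m creep '[{"tx":0.04,"ty":0,"tz":0,"wx":0,"wy":0,"wz":0,"jaw":-1},{"tx":0.08,"ty":0,"tz":0,"wx":0,"wy":0,"wz":0,"jaw":-1},{"tx":0.12,"ty":0,"tz":0,"wx":0,"wy":0,"wz":0,"jaw":-1},{"tx":0.16,"ty":0,"tz":0,"wx":0,"wy":0,"wz":0,"jaw":-1},{"tx":0.194,"ty":0,"tz":0,"wx":0,"wy":0,"wz":0,"jaw":-1},{"tx":0.194,"ty":0,"tz":-0.01,"wx":0,"wy":0,"wz":0,"jaw":-1},{"tx":0.194,"ty":0,"tz":-0.02,"wx":0,"wy":0,"wz":0,"jaw":-1},{"tx":0.194,"ty":0,"tz":-0.03,"wx":0,"wy":0,"wz":0,"jaw":-1},{"tx":0.194,"ty":0,"tz":-0.04,"wx":0,"wy":0,"wz":0,"jaw":-1},{"tx":0.194,"ty":0,"tz":-0.048,"wx":0,"wy":0,"wz":0,"jaw":-1},{"tx":0.194,"ty":0,"tz":-0.054,"wx":0,"wy":0,"wz":0,"jaw":-1},{"tx":0.194,"ty":0,"tz":-0.06,"wx":0,"wy":0,"wz":0,"jaw":-1},{"tx":0.194,"ty":0,"tz":-0.06,"wx":0,"wy":0,"wz":0,"jaw":-1}]'; python3 -c "
from h import *
rel((-.2,0,.036))"
```

```text
time_s: 2.73
position: [0.5034, -0.0601, 0.0383]
ee_rot: [-0.022, 0.708, -0.021, -0.706]
wrist_force: [-0.6, -0.1, -0.5]
gripper_width: -0.0001
iron pos [-0.2084 -0.0012  0.0383] F [-0.63769775 -0.1010322  -0.49092655] t 2.7333
(-0.2, 0, 0.036) -> [ 2.3 -1.2 -8.4]
```

Now small steps until the stop.

```bash
python3 -m creep '[{"tx":0,"ty":0,"tz":-0.003,"wx":0,"wy":0,"wz":0,"jaw":-1},{"tx":0,"ty":0,"tz":-0.006,"wx":0,"wy":0,"wz":0,"jaw":-1},{"tx":0,"ty":0,"tz":-0.006,"wx":0,"wy":0,"wz":0,"jaw":-1},{"tx":0,"ty":0,"tz":-0.006,"wx":0,"wy":0,"wz":0,"jaw":-1}]'; python3 - <<'E'
from h import *
rel((-.2,0,.036)); f=grab('wrist'); t=grab('top')
cv2.imwrite('pics/m2.png',np.hstack([cv2.resize(f['img'],(400,300)),t['img'][160:310,240:440].repeat(2,0).repeat(2,1)]))
E
```

```text
time_s: 3.07
position: [0.5086, -0.0603, 0.0383]
ee_rot: [-0.022, 0.707, -0.021, -0.707]
wrist_force: [-4.6, 0.6, 2.8]
gripper_width: 0.0
iron pos [-0.2032 -0.0011  0.0383] F [-4.67446014  0.32790749  2.84629076] t 3.0667
(-0.2, 0, 0.036) -> [ 2.3 -1.1 -3.2]
```

View pics/m2.png

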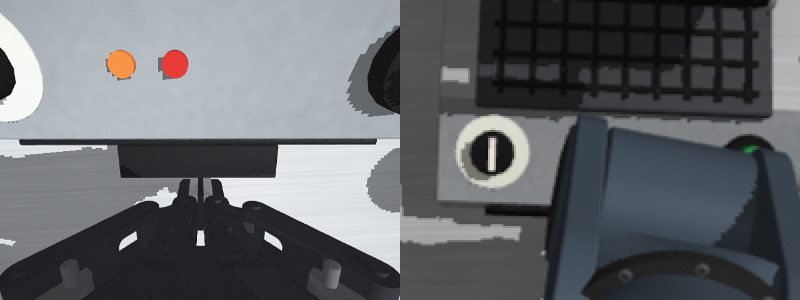

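The panel strip at (200,142) in the wrist crop is now close to the iron's front. The force is still low, so I push on.

```bash
python3 -m creep '[{"tx":0,"ty":0,"tz":-0.003,"wx":0,"wy":0,"wz":0,"jaw":-1},{"tx":0,"ty":0,"tz":-0.005,"wx":0,"wy":0,"wz":0,"jaw":-1},{"tx":0,"ty":0,"tz":-0.005,"wx":0,"wy":0,"wz":0,"jaw":-1}]';python3 -m creep '[{"tx":0,"ty":0,"tz":-0.003,"wx":0,"wy":0,"wz":0,"jaw":-1},{"tx":0,"ty":0,"tz":-0.005,"wx":0,"wy":0,"wz":0,"jaw":-1},{"tx":0,"ty":0,"tz":-0.005,"wx":0,"wy":0,"wz":0,"jaw":-1}]'; python3 -c "
from h import *
rel((-.2,0,.036))"
```

```text
time_s: 3.42
position: [0.5087, -0.06, 0.0375]
ee_rot: [0.022, -0.703, 0.02, 0.711]
wrist_force: [-25.1, -0.4, 15.8]
gripper_width: -0.0002
time_s: 3.67
position: [0.5086, -0.0597, 0.0367]
ee_rot: [0.022, -0.698, 0.02, 0.715]
wrist_force: [-24.6, -1.2, 17.9]
gripper_width: -0.0003
iron pos [-0.2032 -0.0004  0.0367] F [-24.46152444  -2.59834277  17.94908041] t 3.6667
(-0.2, 0, 0.036) -> [ 0.6 -0.4 -3.2]
```

Hard stop at x = -0.2032 against a predicted -0.2035, so the drawer is home. I'll back off and rise.

```bash
python3 -m creep '[{"tx":0,"ty":0,"tz":0.02,"wx":0,"wy":0,"wz":0,"jaw":-1},{"tx":0,"ty":0,"tz":0.05,"wx":0,"wy":0,"wz":0,"jaw":-1},{"tx":-0.04,"ty":0,"tz":0.06,"wx":0,"wy":0,"wz":0,"jaw":-1},{"tx":-0.08,"ty":0,"tz":0.06,"wx":0,"wy":0,"wz":0,"jaw":-1},{"tx":-0.12,"ty":0,"tz":0.06,"wx":0,"wy":0,"wz":0,"jaw":-1},{"tx":-0.16,"ty":0,"tz":0.06,"wx":0,"wy":0,"wz":0,"jaw":-1},{"tx":-0.2,"ty":0,"tz":0.06,"wx":0,"wy":0,"wz":0,"jaw":-1},{"tx":-0.24,"ty":0,"tz":0.06,"wx":0,"wy":0,"wz":0,"jaw":-1},{"tx":-0.28,"ty":0,"tz":0.06,"wx":0,"wy":0,"wz":0,"jaw":-1},{"tx":-0.32,"ty":0,"tz":0.06,"wx":0,"wy":0,"wz":0,"jaw":-1},{"tx":-0.33,"ty":0,"tz":0.06,"wx":0,"wy":0,"wz":0,"jaw":-1},{"tx":-0.33,"ty":0,"tz":0.06,"wx":0,"wy":0,"wz":0,"jaw":-1}]'; python3 - <<'E'
from h import *
rel((-.057,0,.36),(-.06,0,.32)); p,R,s=tool()
t=np.c_[[0,0,-1],[0,-1,0],[-1,0,0]]
print(Rn.from_matrix(R.T@IR@t).as_rotvec(degrees=True).round(1))
f=grab('wrist');W=pts(f);m=(W[...,2]>.25)&(W[...,2]<.33);v,u=np.where(m); w=W[m]; 
if len(w): wi=(w-O)@IR; print(len(w),np.percentile(wi,[1,50,99],0).round(3))
t=grab('top');W=pts(t)
cv2.imwrite('pics/m3.png',np.hstack([cv2.resize(f['img'],(400,300)),cv2.resize(t['img'],(400,300))]))
E
```

```text
time_s: 4.67
position: [0.4577, -0.0578, 0.3712]
ee_rot: [0.022, -0.701, 0.02, 0.713]
wrist_force: [-0.1, 0.5, -0.2]
gripper_width: 0.0001
iron pos [-0.2541 -0.0015  0.3712] F [-0.16666485  0.46422295 -0.24152668] t 4.6667
(-0.057, 0, 0.36) -> [   7.8   -1.8 -197.3]
(-0.06, 0, 0.32) -> [  47.8   -1.7 -195. ]
[-0.1  1.   0.1]
```

View pics/m3.png

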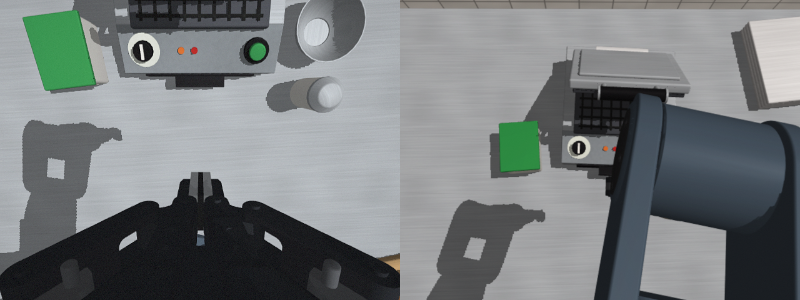

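The drawer panel is flush at (200,75) in the wrist view, and the lid still stands open. Now I move over the bar.

```bash
python3 -m creep '[{"tx":0,"ty":0,"tz":-0.04,"wx":0,"wy":1,"wz":0,"jaw":-1},{"tx":0,"ty":0,"tz":-0.08,"wx":0,"wy":1,"wz":0,"jaw":-1},{"tx":0,"ty":0,"tz":-0.12,"wx":0,"wy":1,"wz":0,"jaw":-1},{"tx":0,"ty":0,"tz":-0.16,"wx":0,"wy":1,"wz":0,"jaw":-1},{"tx":0.01,"ty":0,"tz":-0.195,"wx":0,"wy":1,"wz":0,"jaw":-1},{"tx":0.01,"ty":0,"tz":-0.195,"wx":0,"wy":1,"wz":0,"jaw":-1},{"tx":0.01,"ty":0,"tz":-0.195,"wx":0,"wy":1,"wz":0,"jaw":-1}]'; python3 - <<'E'
from h import *
rel((-.06,0,.312))
f=grab('wrist');W=pts(f);wi=(W-O)@IR
m=(wi[...,2]>.2)&(wi[...,2]<.33)&(f['img'].max(-1)<70)&(abs(wi[...,1])<.06)
w=wi[m]; print(len(w)); 
if len(w): print(np.percentile(w,[1,50,99],0).round(3))
s=grab('side')
cv2.imwrite('pics/m4.png',np.hstack([cv2.resize(f['img'],(400,300)),s['img'][50:350,200:600]]))
E
```

```text
time_s: 5.35
position: [0.6511, -0.069, 0.3478]
ee_rot: [0.022, -0.702, 0.019, 0.712]
wrist_force: [0.0, 0.3, 1.1]
gripper_width: -0.0002
iron pos [-0.0604 -0.0015  0.3478] F [-0.01113532  0.30355053  1.05325651] t 5.35
(-0.06, 0, 0.312) -> [35.8 -1.3 -0.9]
9195
[[-0.069 -0.059  0.248]
 [-0.054 -0.001  0.306]
 [-0.04   0.059  0.309]]
```

View pics/m4.png

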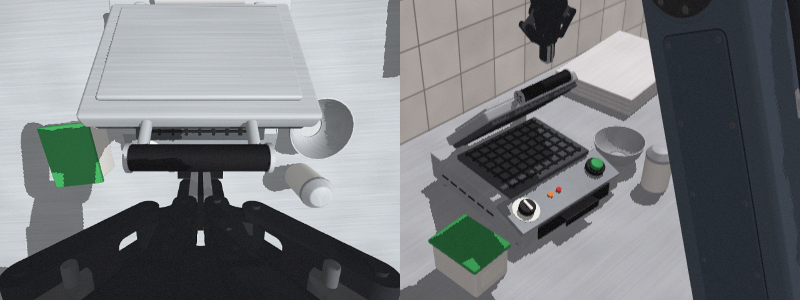

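The bar lies under the tips: x about -0.055, top 0.309, which fits the hinge geometry. I'll push down along the arc, first half.

```bash
python3 -m creep '[{"tx":0.012,"ty":0,"tz":-0.003,"wx":0,"wy":0,"wz":0,"jaw":-1},{"tx":0.024,"ty":0,"tz":-0.003,"wx":0,"wy":0,"wz":0,"jaw":-1},{"tx":0.034,"ty":0,"tz":-0.002,"wx":0,"wy":0,"wz":0,"jaw":-1},{"tx":0.04,"ty":0,"tz":0,"wx":0,"wy":0,"wz":0,"jaw":-1},{"tx":0.047,"ty":0,"tz":0.006,"wx":0,"wy":0,"wz":0,"jaw":-1},{"tx":0.054,"ty":0,"tz":0.013,"wx":0,"wy":0,"wz":0,"jaw":-1},{"tx":0.063,"ty":0,"tz":0.021,"wx":0,"wy":0,"wz":0,"jaw":-1},{"tx":0.073,"ty":0,"tz":0.029,"wx":0,"wy":0,"wz":0,"jaw":-1},{"tx":0.083,"ty":0,"tz":0.036,"wx":0,"wy":0,"wz":0,"jaw":-1},{"tx":0.094,"ty":0,"tz":0.043,"wx":0,"wy":0,"wz":0,"jaw":-1},{"tx":0.105,"ty":0,"tz":0.049,"wx":0,"wy":0,"wz":0,"jaw":-1},{"tx":0.116,"ty":0,"tz":0.055,"wx":0,"wy":0,"wz":0,"jaw":-1},{"tx":0.116,"ty":0,"tz":0.055,"wx":0,"wy":0,"wz":0,"jaw":-1}]'; python3 - <<'E'
from h import *
rel((-.1254,0,.2089),(-.1328,0,.185),(-.1378,0,.1604),(-.1393,0,.148),(-.14,0,.138))
f=grab('wrist');W=pts(f);wi=(W-O)@IR
m=(wi[...,2]>.15)&(wi[...,2]<.33)&(f['img'].max(-1)<70)&(abs(wi[...,1])<.06)&(abs(wi[...,1])>.025)
w=wi[m]; print(len(w),np.percentile(w,[1,50,99],0).round(3))
E
```

```text
time_s: 6.53
position: [0.5924, -0.0651, 0.2346]
ee_rot: [0.022, -0.703, 0.02, 0.711]
wrist_force: [-0.2, 0.8, 0.6]
gripper_width: -0.0002
iron pos [-0.1192 -0.001   0.2346] F [-0.24056913  0.75626476  0.63475316] t 6.5333
(-0.1254, 0, 0.2089) -> [25.7 -0.9  5.9]
(-0.1328, 0, 0.185) -> [49.7 -0.8 13. ]
(-0.1378, 0, 0.1604) -> [74.4 -0.7 17.7]
(-0.1393, 0, 0.148) -> [86.8 -0.7 19.1]
(-0.14, 0, 0.138) -> [96.8 -0.6 19.7]
48024 [[-0.127 -0.058  0.223]
 [-0.108 -0.025  0.311]
 [-0.103  0.058  0.329]]
```

```bash
python3 - <<'E'
from h import *
f=grab('wrist');s=grab('side')
cv2.imwrite('pics/m5.png',np.hstack([cv2.resize(f['img'],(400,300)),s['img'][50:350,200:600]]))
E
```

```text
(no output)
```

View pics/m5.png

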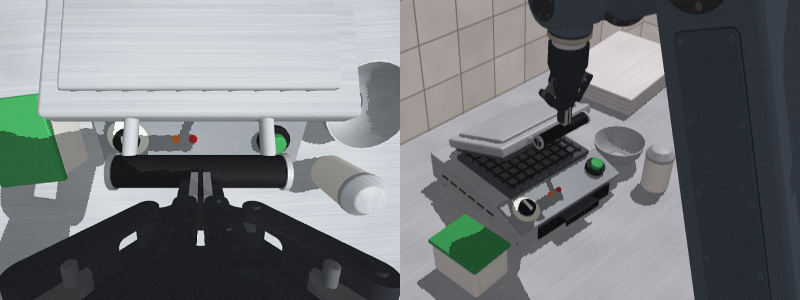

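The lid has followed the tips down: the bar is under the fingertips at (200,172), and the side view shows it about half closed. Now the second half, gently to rest.

```bash
python3 -m creep '[{"tx":0.009,"ty":0,"tz":0,"wx":0,"wy":0,"wz":0,"jaw":-1},{"tx":0.018,"ty":0,"tz":0.002,"wx":0,"wy":0,"wz":0,"jaw":-1},{"tx":0.028,"ty":0,"tz":0.005,"wx":0,"wy":0,"wz":0,"jaw":-1},{"tx":0.038,"ty":0,"tz":0.008,"wx":0,"wy":0,"wz":0,"jaw":-1},{"tx":0.048,"ty":0,"tz":0.011,"wx":0,"wy":0,"wz":0,"jaw":-1},{"tx":0.058,"ty":0,"tz":0.013,"wx":0,"wy":0,"wz":0,"jaw":-1},{"tx":0.067,"ty":0,"tz":0.015,"wx":0,"wy":0,"wz":0,"jaw":-1},{"tx":0.075,"ty":0,"tz":0.016,"wx":0,"wy":0,"wz":0,"jaw":-1},{"tx":0.081,"ty":0,"tz":0.017,"wx":0,"wy":0,"wz":0,"jaw":-1},{"tx":0.086,"ty":0,"tz":0.018,"wx":0,"wy":0,"wz":0,"jaw":-1},{"tx":0.09,"ty":0,"tz":0.018,"wx":0,"wy":0,"wz":0,"jaw":-1},{"tx":0.093,"ty":0,"tz":0.018,"wx":0,"wy":0,"wz":0,"jaw":-1},{"tx":0.094,"ty":0,"tz":0.018,"wx":0,"wy":0,"wz":0,"jaw":-1},{"tx":0.094,"ty":0,"tz":0.018,"wx":0,"wy":0,"wz":0,"jaw":-1}]'; python3 -m creep '[{"tx":0.002,"ty":0,"tz":0,"wx":0,"wy":0,"wz":0,"jaw":-1},{"tx":0.003,"ty":0,"tz":0,"wx":0,"wy":0,"wz":0,"jaw":-1},{"tx":0.003,"ty":0,"tz":0,"wx":0,"wy":0,"wz":0,"jaw":-1}]'; python3 -m creep '[{"tx":0.002,"ty":0,"tz":0,"wx":0,"wy":0,"wz":0,"jaw":-1},{"tx":0.003,"ty":0,"tz":0,"wx":0,"wy":0,"wz":0,"jaw":-1},{"tx":0.003,"ty":0,"tz":0,"wx":0,"wy":0,"wz":0,"jaw":-1}]'; python3 - <<'E'
from h import *
rel((-.14,0,.141))
E
```

```text
time_s: 7.85
position: [0.5761, -0.0639, 0.1426]
ee_rot: [0.022, -0.704, 0.02, 0.709]
wrist_force: [-0.8, -0.2, 0.6]
gripper_width: -0.0002
time_s: 8.1
position: [0.5765, -0.064, 0.1408]
ee_rot: [0.022, -0.705, 0.02, 0.709]
wrist_force: [-3.7, 0.4, 11.0]
gripper_width: -0.0
time_s: 8.35
position: [0.5766, -0.064, 0.1405]
ee_rot: [0.022, -0.705, 0.02, 0.709]
wrist_force: [-12.9, 1.6, 27.9]
gripper_width: -0.0003
iron pos [-0.1351 -0.0008  0.1405] F [-12.97296633   0.88098647  27.94297279] t 8.35
(-0.14, 0, 0.141) -> [-0.4 -0.8  4.9]
```

The force rises at z = 0.1405 against 0.141 expected, so the lid is shut. I'll lift and measure the button.

```bash
python3 -m creep '[{"tx":-0.02,"ty":0,"tz":0,"wx":0,"wy":0,"wz":0,"jaw":-1},{"tx":-0.06,"ty":0,"tz":0,"wx":0,"wy":0.6,"wz":0,"jaw":-1},{"tx":-0.09,"ty":0.03,"tz":0.01,"wx":0,"wy":0.6,"wz":0,"jaw":-1},{"tx":-0.09,"ty":0.06,"tz":0.04,"wx":0,"wy":0.6,"wz":0,"jaw":-1},{"tx":-0.09,"ty":0.1,"tz":0.06,"wx":0,"wy":0.6,"wz":0,"jaw":-1},{"tx":-0.09,"ty":0.1,"tz":0.06,"wx":0,"wy":0.6,"wz":0,"jaw":-1},{"tx":-0.09,"ty":0.1,"tz":0.06,"wx":0,"wy":0.6,"wz":0,"jaw":-1}]'; python3 - <<'E'
from h import *
f=grab('wrist');W=pts(f);wi=(W-O)@IR; hsv=cv2.cvtColor(f['img'],cv2.COLOR_BGR2HSV)
m=((hsv[...,0]>45)&(hsv[...,0]<80)&(hsv[...,1]>100)&(abs(wi[...,1]+.1)<.04)).astype(np.uint8)
n,l,st,c=cv2.connectedComponentsWithStats(m);k=1+st[1:,4].argmax();w=wi[l==k];print(c[k],st[k],np.nanpercentile(w,[2,50,98],0).round(4))
b=(f['img'].max(-1)<70)&(wi[...,2]>.11)&(wi[...,2]<.15)&(abs(wi[...,1])<.06)
print('bar',b.sum(),np.nanpercentile(wi[b],[1,50,99],0).round(4))
b=np.nanmean(w,0); rel((-.132,-.104,.2),(-.132,-.104,.095))
s=grab('side')
cv2.imwrite('pics/m6.png',np.hstack([cv2.resize(f['img'],(400,300)),s['img'][100:400,200:600]]))
E
```

```text
time_s: 8.93
position: [0.5105, -0.1622, 0.231]
ee_rot: [-0.023, 0.709, -0.021, -0.705]
wrist_force: [0.9, 0.2, -0.0]
gripper_width: 0.0001
[322.79744681 141.68      ] [ 305  122   37   40 1175] [[-0.143  -0.1176  0.0865]
 [-0.1296 -0.1042  0.0922]
 [-0.1159 -0.0907  0.0962]]
bar 6641 [[-1.522e-01 -5.870e-02  1.293e-01]
 [-1.394e-01  1.000e-04  1.388e-01]
 [-1.278e-01  5.870e-02  1.417e-01]]
iron pos [-0.1947 -0.1015  0.2308] F [0.70791369 0.06947775 1.6829902 ] t 8.9833
(-0.132, -0.104, 0.2) -> [ 31.2   2.4 -62.5]
(-0.132, -0.104, 0.095) -> [136.2   2.7 -61.9]
```

View pics/m6.png

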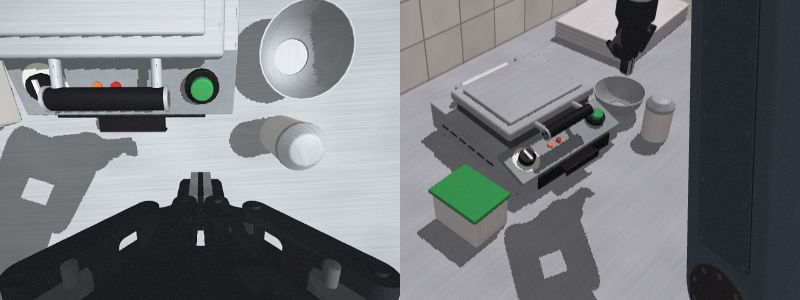

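The lid is shut: bar top 0.1417, bar at (105,98). The button is at (202,88) in the wrist view, giving iron (-0.130,-0.104,0.092). Before pressing next to the bar end, I check the shut fingers' width at bar height.

```bash
python3 - <<'E'
from h import *
p,R,s=tool();f=grab('wrist');T=(pts(f)-p)@R
m=(f['depth']>0)&(abs(T[...,2])<.05)&(abs(T[...,1])<.09)&(T[...,0]<.01)&(T[...,0]>-.12)
for x in range(-100,5,8):
    k=m&(abs(T[...,0]*1000-x)<4); 
    if k.any(): print(x,k.sum(),np.percentile(T[k][:,1]*1000,[1,99]).round(),np.percentile(T[k][:,2]*1000,[1,99]).round())
rel((-.132,-.107,.2),(-.132,-.107,.095))
E
```

```text
-100 7157 [-25.  25.] [-20. -11.]
-92 18427 [-59.  58.] [-20.  -3.]
-84 16814 [-59.  58.] [-17.  -1.]
-76 11953 [-54.  53.] [-17.   6.]
-68 7238 [-48.  47.] [-17.   8.]
-60 5702 [-42.  41.] [-12.   9.]
-52 4868 [-36.  36.] [-13.   9.]
-44 1859 [-30.  29.] [-13.   9.]
-36 966 [-9. 10.] [-12.  11.]
-28 609 [-14.  13.] [-11.  -6.]
-20 611 [-14.  13.] [-11.  -6.]
-12 518 [-14.  13.] [-11.  -6.]
-4 154 [-12.  11.] [-11.  -6.]
iron pos [-0.1942 -0.1003  0.2305] F [ 0.50449144  0.14595976 -1.12154654] t 9.0833
(-0.132, -0.107, 0.2) -> [ 30.8   6.8 -62. ]
(-0.132, -0.107, 0.095) -> [135.8   7.1 -61.4]
```

Jaw-along-y would strike the bar end: the linkage is ±38 mm wide 55 mm above the tip. So I turn the jaws to lie along the iron's x and tilt 17° square to the button, which clears both bar and lid.

```bash
cat >> h.py <<'E'
a=np.radians(17);TB=np.c_[[np.sin(a),0,-np.cos(a)],[np.cos(a),0,np.sin(a)],[0,-1,0]]
def rot():
    p,R,s=tool(); print('rot',Rn.from_matrix(R.T@IR@TB).as_rotvec(degrees=True).round(1))
E
python3 -c "
from h import *
rot();rel((-.19,-.104,.23))"
```

```text
rot [-89.4  13.   13.2]
iron pos [-0.1942 -0.1003  0.2305] F [ 0.50449144  0.14595976 -1.12154654] t 9.0833
(-0.19, -0.104, 0.23) -> [ 0.5  3.7 -4.2]
```

```bash
python3 -m creep '[{"tx":0,"ty":0.004,"tz":0,"wx":-45,"wy":6.5,"wz":6.6,"jaw":-1},{"tx":0,"ty":0.004,"tz":0,"wx":-45,"wy":6.5,"wz":6.6,"jaw":-1},{"tx":0,"ty":0.004,"tz":0,"wx":-45,"wy":6.5,"wz":6.6,"jaw":-1},{"tx":0,"ty":0.004,"tz":0,"wx":-45,"wy":6.5,"wz":6.6,"jaw":-1},{"tx":0,"ty":0.004,"tz":0,"wx":-45,"wy":6.5,"wz":6.6,"jaw":-1},{"tx":0,"ty":0.004,"tz":0,"wx":-45,"wy":6.5,"wz":6.6,"jaw":-1},{"tx":0,"ty":0.004,"tz":0,"wx":-45,"wy":6.5,"wz":6.6,"jaw":-1},{"tx":0,"ty":0.004,"tz":0,"wx":-89.4,"wy":13,"wz":13.2,"jaw":-1},{"tx":0,"ty":0.004,"tz":0,"wx":-89.4,"wy":13,"wz":13.2,"jaw":-1},{"tx":0,"ty":0.004,"tz":0,"wx":-89.4,"wy":13,"wz":13.2,"jaw":-1},{"tx":0,"ty":0.004,"tz":0,"wx":-89.4,"wy":13,"wz":13.2,"jaw":-1},{"tx":0,"ty":0.004,"tz":0,"wx":-89.4,"wy":13,"wz":13.2,"jaw":-1},{"tx":0,"ty":0.004,"tz":0,"wx":-89.4,"wy":13,"wz":13.2,"jaw":-1},{"tx":0,"ty":0.004,"tz":0,"wx":-89.4,"wy":13,"wz":13.2,"jaw":-1},{"tx":0,"ty":0.004,"tz":0,"wx":-89.4,"wy":13,"wz":13.2,"jaw":-1},{"tx":0,"ty":0.004,"tz":0,"wx":-89.4,"wy":13,"wz":13.2,"jaw":-1}]'; python3 -c "
from h import *
rot();u=TB[:,0];b=np.array([-.1305,-.1045,.092]);rel(tuple((b-.09*u).round(4)),tuple((b-.03*u).round(4)),tuple((b+.006*u).round(4)));print(get_state()['qpos'])"
```

```text
time_s: 10.42
position: [0.5121, -0.1631, 0.2304]
ee_rot: [0.556, 0.581, 0.404, -0.437]
wrist_force: [0.2, 1.2, -0.1]
gripper_width: 0.0001
rot [-0.  -0.1  0. ]
iron pos [-0.1937 -0.1035  0.2304] F [ 0.11127016  1.15890155 -0.05956798] t 10.4167
(np.float64(-0.1568), np.float64(-0.1045), np.float64(0.1781)) -> [60.8 20.1  1. ]
(np.float64(-0.1393), np.float64(-0.1045), np.float64(0.1207)) -> [120.8  20.    1.1]
(np.float64(-0.1287), np.float64(-0.1045), np.float64(0.0863)) -> [156.8  20.1   1.1]
[-0.45087416  0.20711101  1.88098323  0.16003745  0.78524361 -0.49034886]
```

```bash
python3 -m creep '[{"tx":0.03,"ty":0.02,"tz":0.001,"wx":0,"wy":0,"wz":0,"jaw":-1},{"tx":0.06,"ty":0.02,"tz":0.001,"wx":0,"wy":0,"wz":0,"jaw":-1},{"tx":0.09,"ty":0.02,"tz":0.001,"wx":0,"wy":0,"wz":0,"jaw":-1},{"tx":0.12,"ty":0.02,"tz":0.001,"wx":0,"wy":0,"wz":0,"jaw":-1},{"tx":0.135,"ty":0.02,"tz":0.001,"wx":0,"wy":0,"wz":0,"jaw":-1},{"tx":0.145,"ty":0.02,"tz":0.001,"wx":0,"wy":0,"wz":0,"jaw":-1},{"tx":0.145,"ty":0.02,"tz":0.001,"wx":0,"wy":0,"wz":0,"jaw":-1}]'; python3 - <<'E'
from h import *
rot();rel((-.1305,-.1045,.092))
f=grab('wrist');s=grab('side')
cv2.imwrite('pics/m7.png',np.hstack([cv2.resize(f['img'],(400,300)),cv2.resize(s['img'][150:300,300:500],(400,300))]))
E
```

```text
time_s: 11.0
position: [0.5733, -0.1667, 0.0956]
ee_rot: [0.554, 0.581, 0.405, -0.437]
wrist_force: [0.0, -0.2, -0.2]
gripper_width: -0.0
rot [-0.1 -0.1  0.2]
iron pos [-0.1324 -0.1035  0.0956] F [ 0.02291822 -0.15783931 -0.16110588] t 11.0
(-0.1305, -0.1045, 0.092) -> [4.  0.8 1. ]
```

View pics/m7.png

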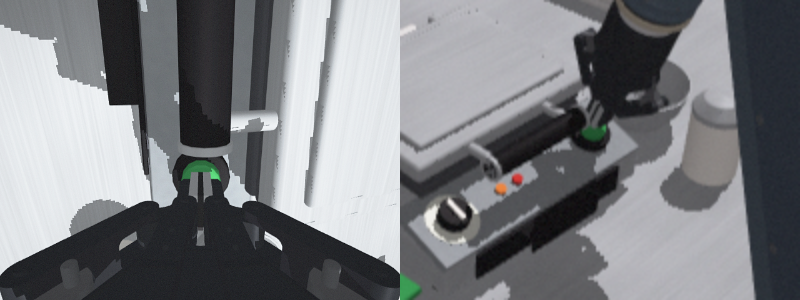

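The tips sit centred on the green button at (202,170), clear of the bar end and the lid. Pressing now.

```bash
python3 -m creep '[{"tx":0.003,"ty":0.001,"tz":0.001,"wx":0,"wy":0,"wz":0,"jaw":-1},{"tx":0.006,"ty":0.001,"tz":0.001,"wx":0,"wy":0,"wz":0,"jaw":-1},{"tx":0.008,"ty":0.001,"tz":0.001,"wx":0,"wy":0,"wz":0,"jaw":-1},{"tx":0.008,"ty":0.001,"tz":0.001,"wx":0,"wy":0,"wz":0,"jaw":-1}]'; python3 -m creep '[{"tx":0.002,"ty":0,"tz":0,"wx":0,"wy":0,"wz":0,"jaw":-1},{"tx":0.003,"ty":0,"tz":0,"wx":0,"wy":0,"wz":0,"jaw":-1},{"tx":0.003,"ty":0,"tz":0,"wx":0,"wy":0,"wz":0,"jaw":-1}]';  python3 -m creep '[{"tx":0.002,"ty":0,"tz":0,"wx":0,"wy":0,"wz":0,"jaw":-1},{"tx":0.003,"ty":0,"tz":0,"wx":0,"wy":0,"wz":0,"jaw":-1},{"tx":0.003,"ty":0,"tz":0,"wx":0,"wy":0,"wz":0,"jaw":-1}]'; python3 -c "
from h import *
rot();rel((-.1305,-.1045,.092))"
```

```text
time_s: 11.43
position: [0.5776, -0.1688, 0.0913]
ee_rot: [0.556, 0.581, 0.403, -0.437]
wrist_force: [1.3, -0.3, 2.7]
gripper_width: -0.0003
time_s: 11.68
position: [0.5785, -0.1689, 0.0885]
ee_rot: [0.556, 0.581, 0.403, -0.437]
wrist_force: [-0.8, 0.9, 5.0]
gripper_width: -0.0002
time_s: 11.93
position: [0.5792, -0.1689, 0.0873]
ee_rot: [0.556, 0.581, 0.403, -0.436]
wrist_force: [-17.4, 2.7, 28.2]
gripper_width: -0.0005
rot [-0.  -0.  -0.1]
iron pos [-0.1265 -0.1054  0.0873] F [-17.55145356   1.6444533   28.17187176] t 11.9333
(-0.1305, -0.1045, 0.092) -> [-5.7 -2.5 -0.9]
```

The force went 2.7 N, then 5 N, then a hard stop: that is the button's spring and full travel. Release and retreat.

```bash
python3 -m creep '[{"tx":-0.015,"ty":0,"tz":0,"wx":0,"wy":0,"wz":0,"jaw":-1},{"tx":-0.05,"ty":-0.005,"tz":0,"wx":0,"wy":0,"wz":0,"jaw":-1},{"tx":-0.09,"ty":-0.01,"tz":0,"wx":0,"wy":0,"wz":0,"jaw":-1},{"tx":-0.13,"ty":-0.04,"tz":0,"wx":0,"wy":0,"wz":0,"jaw":-1},{"tx":-0.17,"ty":-0.08,"tz":0,"wx":0,"wy":0,"wz":0,"jaw":-1},{"tx":-0.18,"ty":-0.08,"tz":0,"wx":0,"wy":0,"wz":0,"jaw":-1},{"tx":-0.18,"ty":-0.08,"tz":0,"wx":0,"wy":0,"wz":0,"jaw":-1},{"tx":-0.18,"ty":-0.08,"tz":0,"wx":0,"wy":0,"wz":0,"jaw":-1}]'; python3 - <<'E'
from h import *
f=grab('wrist');s=grab('side');t=grab('top')
def green(f):
    W=pts(f);wi=(W-O)@IR; hsv=cv2.cvtColor(f['img'],cv2.COLOR_BGR2HSV)
    return wi,(hsv[...,0]>45)&(hsv[...,0]<80)&(hsv[...,1]>100)
for n,g in (('wrist',f),('side',s)):
    wi,m=green(g); k=m&(abs(wi[...,1]+.104)<.03)&(abs(wi[...,0]+.13)<.03)
    if k.any(): print(n,'button',np.nanpercentile(wi[k],[2,50,98],0).round(4).tolist())
    b=(g['img'].max(-1)<70)&(wi[...,2]>.11)&(wi[...,2]<.16)&(abs(wi[...,1])<.06)&(abs(wi[...,0]+.14)<.03)
    if b.any(): print(n,'bar top',np.nanpercentile(wi[b],99,0).round(4))
    d=(g['img'].max(-1)<70)&(abs(wi[...,1])<.045)&(wi[...,2]>.04)&(wi[...,2]<.056)&(wi[...,0]<-.17)
    if d.any(): print(n,'lip front',np.nanpercentile(wi[d],[2,50],0).round(4).tolist())
s0=dict(np.load('side0.npz'))
df=cv2.absdiff(s0['img'],s['img']).max(-1)
for n,(a,b,c,e) in dict(tub=(230,310,265,345),shaker=(440,478,190,245),bowl=(392,446,175,218)).items(): print(n,'diff frac',(df[c:e,a:b]>40).mean().round(3))
rel((0,0,0))
cv2.imwrite('pics/m8.png',np.hstack([cv2.resize(t['img'],(400,300)),s['img'][100:400,200:600]]))
E
```

```text
time_s: 12.6
position: [0.4498, -0.1617, 0.2368]
ee_rot: [0.557, 0.581, 0.402, -0.436]
wrist_force: [0.3, -0.3, 0.2]
gripper_width: -0.0003
wrist button [[-0.1442, -0.1168, 0.0806], [-0.1328, -0.1024, 0.0916], [-0.1192, -0.0898, 0.0959]]
wrist bar top [-0.1305  0.0534  0.1415]
wrist lip front [[-0.1929, -0.0427, 0.0424], [-0.1835, 0.0026, 0.0526]]
side button [[-0.1445, -0.1143, 0.0785], [-0.1343, -0.0999, 0.0887], [-0.1206, -0.0875, 0.0942]]
side bar top [-0.1312  0.0577  0.1423]
side lip front [[-0.1932, -0.0425, 0.0408], [-0.1849, 0.0017, 0.051]]
tub diff frac 0.035
shaker diff frac 0.0
bowl diff frac 0.01
iron pos [-0.2555 -0.1054  0.2348] F [ 0.29586839 -0.46268277  0.83962915] t 12.75
(0, 0, 0) -> [ 299.5  175.4 -105.2]
```

View pics/m8.png

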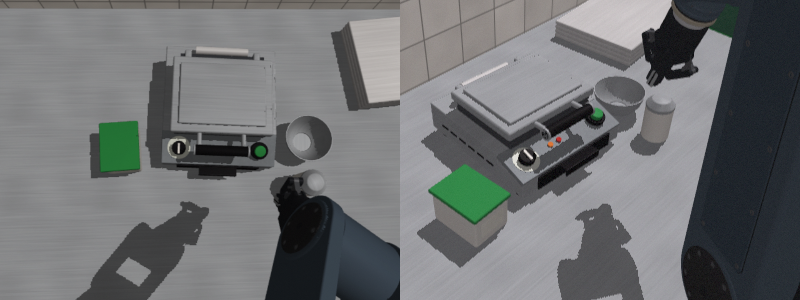

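The lid is shut, the drawer home with its lip at -0.193, the button back out at its earlier height (0.0916 against 0.092), and the bystanders have not moved. The arm is clear, so I hand in.

```bash
python3 -c "
from h import *
print(workorder.hand_in()); print(get_state()['time_s'])"
```

```text
the job is handed in; nothing more can be done
None
the job is handed in; nothing more can be done
```

The waffle iron is ready to heat, and I handed the job in at about 13 s of the 58 s allowed. Using the shut fingertips only, I pushed the drawer home, lowered the lid along its arc at about 0.15 m/s, and pressed and released the start button. For the press I turned the jaws and tilted the tool 17° so the gripper would clear the bar and the lid.

Last checks before handing in:
- **Drawer:** the lip's front face was 193 mm in front of the iron's origin, against 192.5 mm when home.
- **Lid:** the top of the bar was at 141.5 to 142.3 mm, against 141 mm when shut.
- **Start button:** the force rose to about 5 N and then hit a hard stop, so it went fully in. Afterwards the wrist camera put it at 91.6 mm, against 92.2 mm before the press. The side camera read about 3 mm lower, but it had no reading from before the press to compare with.
- **Bystanders:** the side view showed the bowl, tub and shaker unmoved (under 4 % of pixels changed, most likely shadow). I did not measure their positions again.
- **Robot:** the arm was clear of everything, with wrist force about 1 N or less.

Two slips happened on the way. My first two move calls were refused because keys were missing, and one of them also had a row in mm; nothing moved. While the drawer and lid were held against their stops, the tool tilted by about 1°, with no effect on the result.

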